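# Set, load and run the press-down spice grinder

## Robot

A 7-joint arm with a two-finger parallel gripper is mounted at the origin on a cart in front of the work surface, level with it; the furniture and walls round the work are solid. World frame = base frame: x ahead of the robot, y to its left, z up, the work surface at z = 0. Lengths are in m, angles in rad, forces in N, time in s.
With the tool pointing down it reaches from about 0.4 to 0.875 m from the base axis. Payload 4.4 kg.
Tool frame: the origin (TCP) lies on the centre line of the jaws, within the pads' length; the fingertips stand 11 mm ahead of it and the grasp point (between the pads) lies 8 mm behind it (tips_ahead is the distance from the TCP to the fingertips, in m); y points along the fingers, x is the direction in which the jaws open and shut, and the axes are right-handed (so a half turn about y gives the same grasp; the last joint's range is limited). The gripper opens to 85 mm and grips with 20 to 120 N. Pads are 22 mm wide; open, the fingers measure 114 mm over their backs; the gripper's body (76 mm by 85 mm) begins 54 mm behind the grasp point. The pads swing forward as they close: fully open they stand 13 mm farther back than shut.
Start: joints at [1.065, 0.628, 0.038, 1.517, -0.027, 0.996, -0.02], TCP at [0.277, -0.588, 0.242] pointing down, gripper open.
Joint ranges: [-3.06, 3.06], [-0.37, 2.12], [-1.25, 1.32], [0.18, 2.47], [-1.1, 4.24], [0.23, 1.98], [-2.94, 2.94]. Speed limits (rad/s): [2.57, 2.57, 3.14, 3.14, 3.14, 3.14, 3.14].

## Interface

Orientations are given as a unit quaternion [w, x, y, z].
In Python, from workcell import get_obs, read_camera, get_calibration, close_job, tips_ahead gives the robot as it stands. The module is installed in compiled form; this text tells all that it offers.
- The arm moves only by the shell command python3 -m pendant 'ROWS' [OPENING]. ROWS is JSON, a list of rows, each an object of numbers: "dx", "dy", "dz": the shift along the tool's x, y, z in m; "turn": the turn about the tool's y in rad. A call has 1 to 10 rows; each row shifts and turns the commanded pose from where the row before left it, along the tool's axes as they then stand; what a row does not reach is not made up. A row lasts 1/8 s, in which the tool goes at most 62.5 mm and 10.7 degrees, less where a joint would pass 70% of its speed; a pose out of reach is approached as far as the arm can. A call with a gripper value outside its range is refused whole. OPENING is the closure in counts, from 0 (fully open) to 255 (shut), set as the call begins (- or left out, the last holds). The fingers move at their own pace and stop on an object; the grip force is fixed at half the most. Time passes only in rows, so rows that do not move let the fingers close. It gives the time, the measured TCP pose, the force and the opening at its end, in the units of the state.
- get_obs(): the state, without advancing time (a new reading comes with each control period).
- read_camera(name): name is "side" or "top" or "wrist"; returns (picture, depth): 480x640x3 uint8, blue, green, red; 480x640 float32, m along the optical axis (not along the pixel's ray), 0 where there is no reading.
- get_calibration(name): a dict with "intrinsics" (3x3 intrinsics, pixels), "rvec" (rotation vector, rad) and "tvec" (3), from world to camera coordinates, as OpenCV has them. Camera axes: x right, y down, z forward; pixel columns grow to the right and rows downward; lengths in m; the calibration is good to about 2 mm. A picture is of the moment at which its call begins: read the wrist's pose just before it. get_calibration takes no time and is no camera call; for the wrist camera it gives the pose at the moment of the call.
- close_job(): hands the job in, once; it reports no verdict.
The state is a dict: "time": time; "joints": joint angles; "qd": joint speeds; "effort": joint torques, N m; "tcp_pos": TCP position; "orientation": TCP orientation; "wrist_force": force on the tool from outside, world axes, zero at the start; "torque": the same for the moment, N m; "opening": finger opening in m.
Only numpy, scipy, OpenCV 4.12 (cv2) and the standard library are available. Lean on these libraries where they do the work, as an engineer would, in place of code of your own. Each camera call takes 0.05 s, during which the arm holds its last target. There are 200 camera calls.

## Task

Grind the spices in the lidded steel cup: first turn the dial on the grinder's base until its pointer stands at the one long mark, then take the cup by the bar on its lid, lower it upright into the well and turn it until its socket meshes with the splined drive and it slides home on the spring seat; do not force it down while it is not in mesh. Then push the cup well down against the spring, as the press-to-run switch needs, and finish while still holding it pressed; leave the other things on the worktop where they are.

Things in the scene. Friction and masses are not known exactly. Their poses are not given: they have to be found in the camera images.
- cup_grip (a point): Middle of the upright black grip bar on the lid of the loose grinding cup, on the cup's axis, 98 mm above its foot. The bar has flat sides and round ends: 60 mm long (x) x 26 mm thick (y), and stands at cup heights 78 to 118 mm; below it the lid is 80 mm across. z: up the cup's axis. Cup and lid are one rigid piece, 0.26 to 0.40 kg, steel, 76 mm across, standing upright on the worktop
- cup_foot (a point): Centre of the cup's foot, 98 mm below cup_grip; same axes. The foot is a rim 76 mm outside, 60 mm inside; within it the underside is hollow, 24 mm deep, and holds a splined socket whose lower face lies 3 mm above the foot. Its four slots, 9 mm wide, run along x and y, so the cup fits the drive in four positions 90 degrees apart
- cup: The same cup as a whole; origin at the centre of its foot, z up its axis, x along the grip bar
- well_mouth (a point): Centre of the round well in the top of the grinder's fixed base, at rim height, 81 mm above the worktop. The base is a grey tower 108 mm across with a deck 40 mm high and 80 mm wide in front, ending 138 mm from the tower's axis. The well is 81 mm across, flared to 91 mm at the mouth. x: from deck to tower (the dial's axis lies 98 mm along -x); y: to the left of that; z up
- dial_grip (a point): The selector dial on the deck: point on its vertical axis, 67 mm above the worktop, at the top of its black grip ridge (38 mm long, 12 mm thick, 22 mm tall, on a skirt 47 mm across and 4 mm thick). y: along the ridge towards its pointer end, the end with the white line; x: across the ridge; z up
- dial (a joint): Angle of the dial, 0 to 3.14 rad, growing clockwise seen from above; it stays where it is left (friction 0.035 Nm). At 0 the pointer points along +y of well_mouth, at 1.57 to the tower (+x), at 3.14 along -y. Short ticks every 30 degrees; the one long thick mark stands at 2.094 rad (120 degrees). It starts at 0.75 to 1.5 rad
- drive_top (a point): Centre of the top of the splined drive shaft in the middle of the well, 77 mm above the worktop: a steel cross of four splines, 6 mm thick with rounded tops, 34 mm over opposite tips. x, y: along the splines; z up. Not in mesh, the cup's foot stands at 74 mm above the worktop on the splines; in mesh it goes down to the seat, with 1.5 mm of play beside each spline (about 5 degrees)
- drive (a joint): Angle of the drive shaft about z in the base, 0 when its splines lie along x and y of well_mouth, positive counter-clockwise seen from above. A geared motor at rest: it turns only when wrenched (0.30 Nm)
- seat_top (a point): Centre of the top of the black spring seat, the disc round the drive in the well on which the foot rim of the cup comes to rest, 64 mm above the worktop when up; z up
- seat (a joint): How far the spring seat is pressed down, 0 to 0.008 m (end stop). The spring takes 6 N before the seat moves (more than the cup weighs), 10 N at 5 mm and 12.4 N at 8 mm, part of it given by the cup's weight. The press-to-run switch is closed from 4 mm on
- salt: Bystander: glass salt shaker, 90 mm tall, 44 mm wide, behind and between grinder and cup; origin at the centre of its underside
- spice_a: Bystander: spice jar, 106 mm tall, 46 mm wide, at the back; origin at the centre of its underside
- spice_b: Bystander: spice jar, 105 mm tall, 44 mm wide, at the back; origin at the centre of its underside
- mill: Bystander: turned wooden pepper mill, 170 mm tall, 58 mm wide, at the left; origin at the centre of its underside
- mug: Bystander: two-tone mug, 89 mm tall, 88 mm wide without its handle, at the left, before the room's left wall. (The near corner of that wall stands only 0.17 m to the left and 0.24 to 0.34 m ahead of the robot's base: keep the arm's elbow clear of it); origin at the centre of its underside
- teaspoon: Bystander: 132 mm steel teaspoon lying flat at the left; origin at the centre of its underside
- lemon: Bystander: lemon on the chopping board at the back; origin at the centre of its underside
- garlic: Bystander: garlic bulb on the chopping board; origin at the centre of its underside
Not all that is in view belongs to the job. What is shaped like the cup but blue or orange is not meant.

How it is judged:
By the outcome, as a careful person would: the job done as asked, in the order asked, and still so for the second after the job is handed in, while the arm keeps its last pose, push and grip.
It also fails if it takes over 51 s, if anything falls off the work surface, if the arm or the gripper's body presses on something with over 40 N, if the wrist force passes 120 N, or if a joint passes its speed limit or range.

## Working session

There is one attempt and no reset: what is moved stays moved. The work goes in short steps, Python scripts to look and compute and a shell command to move; the robot and the scene stay as the last step left them, time stands still between calls to the robot, and variables do not carry over. Pictures are saved under pics/ and viewed, about 8 in all and at most 12, crops included, and the job is handed in when it is done.

```bash
mkdir -p pics
cat > h.py <<'E'
import numpy as np, cv2
from workcell import *
def cam(n):
    c=get_calibration(n); K=np.array(c["intrinsics"],float).reshape(3,3)
    R=cv2.Rodrigues(np.array(c["rvec"],float))[0]; t=np.array(c["tvec"],float).ravel(); return K,R,t
def shot(n,f=None):
    c=cam(n); im,d=read_camera(n)
    if f: cv2.imwrite(f"pics/{f}.png",im); np.savez(f"pics/{f}.npz",im=im,d=d,K=c[0],R=c[1],t=c[2])
    return im,d,c
def load(f):
    z=np.load(f"pics/{f}.npz"); return z["im"],z["d"],(z["K"],z["R"],z["t"])
def ray(c,u,v):
    K,R,t=c; o=-R.T@t; d=R.T@np.linalg.inv(K)@np.array([u,v,1.]); return o,d
def onplane(c,u,v,z):
    o,d=ray(c,u,v); return o+d*(z-o[2])/d[2]
def pts(d,c):
    K,R,t=c; v,u=np.mgrid[0:480,0:640]
    p=np.stack([(u-K[0,2])/K[0,0]*d,(v-K[1,2])/K[1,1]*d,d],-1)
    return (p-t)@R
def proj(c,P):
    K,R,t=c; q=K@(R@np.array(P)+t); return q[:2]/q[2]
E
python3 - <<'E'
from h import *
for n in("top","side","wrist"):
    shot(n,n+"0"); K,R,t=cam(n); print(n,-R.T@t,R[2],K[0,0])
o=get_obs(); print(o)
a=[load(n+"0")[0] for n in("top","side")]
E
```

```text
top [0.46828099 0.00448693 0.92729507] [ 0.18865138  0.0178454  -0.98188197] 440.73078945885555
side [ 0.64992636 -0.71482872  0.69058775] [-0.02477378  0.7768234  -0.629231  ] 504.937097966926
wrist [ 0.33923578 -0.55871208  0.37360331] [-0.25170278 -0.11688201 -0.96072072] 385.15166478288853
{'time': 0.15, 'joints': array([ 1.06516333,  0.62911979,  0.03843079,  1.51811063, -0.02702209,
        0.99630574, -0.01999511]), 'qd': array([-1.52384686e-04, -2.90409585e-03, -8.09027179e-04, -1.11103086e-03,
       -8.55524485e-05,  1.44627402e-04, -1.70370268e-03]), 'effort': array([ 1.88445374e-03, -5.63804126e+01,  1.22736890e+00, -1.93652433e+01,
        1.10023838e-02,  7.33351393e-03,  5.30924945e-05]), 'tcp_pos': array([ 0.27661817, -0.58771066,  0.24161785]), 'orientation': array([ 0.59731056, -0.59675587,  0.37930283, -0.37845989]), 'wrist_force': array([ 0.04115798, -0.53321739, -0.49672134]), 'torque': array([-0.00297658, -0.05665163, -0.03820555]), 'opening': 0.0855186170082898}
```

View pics/top0.png

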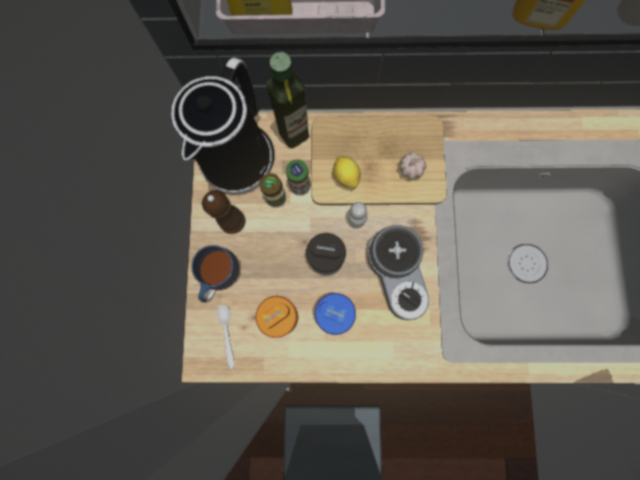

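View pics/side0.png

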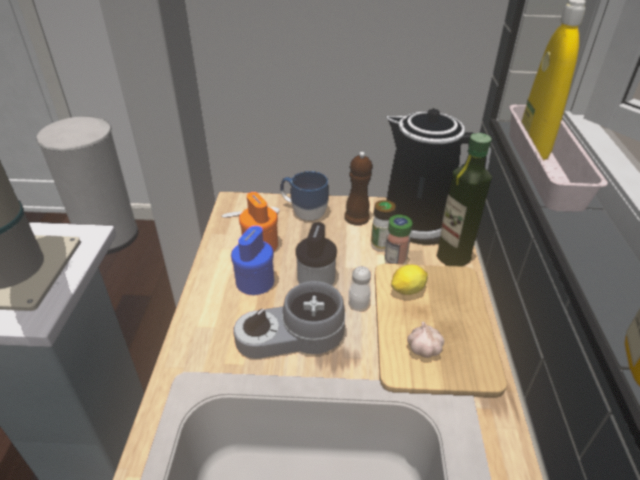

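Top: cup with black lid at about (326,253), grinder well (397,250), drive cross (397,250), dial (409,298). The side view agrees, with the cup at (316,260), well (314,308) and dial (260,325).

```bash
cat > m.py <<'E'
from h import *
def circ(p):
    A=np.c_[2*p,np.ones(len(p))]; s=np.linalg.lstsq(A,(p**2).sum(1),rcond=None)[0]; return s[:2],np.sqrt(s[2]+s[0]**2+s[1]**2)
for n in("top","side"):
    im,d,c=load(n+"0"); P=pts(d,c)
    for nm,(u,v) in (dict(cup=(326,253),well=(397,250),dial=(409,298)) if n=="top" else dict(cup=(316,255),well=(314,308),dial=(260,325))).items():
        q=P[v-45:v+45,u-45:u+45].reshape(-1,3)
        g=im[v-45:v+45,u-45:u+45].reshape(-1,3)
        c0=P[v,u]; q=q[np.hypot(*(q-c0)[:,:2].T)<0.075]
        h,e=np.histogram(q[:,2],bins=np.arange(-.01,.14,.005)); print(n,nm,c0.round(3),{round(float(x),3):int(k) for x,k in zip(e,h) if k>5})
        for lo,hi in {"cup":[(.105,.13)],"well":[(.072,.09)],"dial":[(.055,.08)]}[nm]:
            s=q[(q[:,2]>lo)&(q[:,2]<hi)]
            if len(s)>5:
                w,V=np.linalg.eigh(np.cov(s[:,:2].T)); print("  band",len(s),s.mean(0).round(4),"mid",((s.min(0)+s.max(0))/2).round(4),"axis",np.degrees(np.arctan2(V[1,1],V[0,1])).round(1),"sd",np.sqrt(w).round(4))
a=cv2.resize(load("top0")[0][205:325,285:445],None,fx=5,fy=5,interpolation=cv2.INTER_CUBIC)
cv2.imwrite("pics/c1.png",a)
E
python3 m.py
```

```text
top cup [0.6   0.011 0.115] {-0.01: 36, -0.005: 1968, 0.0: 459, 0.005: 6, 0.01: 7, 0.015: 6, 0.02: 13, 0.025: 9, 0.035: 7, 0.04: 6, 0.065: 8, 0.07: 216, 0.075: 576, 0.08: 22, 0.085: 6, 0.09: 13, 0.095: 10, 0.1: 13, 0.105: 15, 0.11: 48, 0.115: 361}
  band 428 [0.6082 0.0122 0.1162] mid [0.6084 0.0121 0.113 ] axis 81.1 sd [0.0075 0.0161]
top well [ 0.612 -0.127  0.079] {-0.01: 12, -0.005: 772, 0.0: 180, 0.01: 20, 0.015: 14, 0.02: 18, 0.025: 17, 0.03: 16, 0.035: 378, 0.04: 115, 0.045: 59, 0.05: 31, 0.055: 126, 0.06: 1033, 0.065: 156, 0.07: 239, 0.075: 545, 0.08: 118}
  band 854 [ 0.6117 -0.1271  0.0771] mid [ 0.6128 -0.1265  0.0777] axis 146.5 sd [0.03   0.0306]
top dial [ 0.519 -0.149  0.067] {-0.01: 21, -0.005: 1559, 0.0: 436, 0.005: 10, 0.01: 18, 0.015: 17, 0.02: 18, 0.025: 18, 0.03: 30, 0.035: 897, 0.04: 502, 0.045: 103, 0.05: 21, 0.055: 36, 0.06: 253, 0.065: 101, 0.07: 54, 0.075: 137, 0.08: 32}
  band 581 [ 0.5637 -0.1378  0.0677] mid [ 0.5492 -0.1332  0.0676] axis -160.5 sd [0.017  0.0267]
side cup [ 0.611 -0.017  0.086] {-0.005: 388, 0.0: 359, 0.005: 18, 0.01: 22, 0.015: 32, 0.02
[... 279 characters left out ...]
 axis 81.4 sd [0.0076 0.0178]
side well [ 0.614 -0.141  0.078] {-0.005: 244, 0.0: 253, 0.005: 22, 0.01: 113, 0.015: 138, 0.02: 123, 0.025: 138, 0.03: 137, 0.035: 345, 0.04: 361, 0.045: 163, 0.05: 122, 0.055: 142, 0.06: 966, 0.065: 437, 0.07: 335, 0.075: 580, 0.08: 276}
  band 1080 [ 0.6126 -0.131   0.0777] mid [ 0.612  -0.1292  0.0782] axis 93.4 sd [0.0291 0.0319]
side dial [ 0.524 -0.153  0.044] {-0.005: 743, 0.0: 777, 0.005: 71, 0.01: 133, 0.015: 127, 0.02: 119, 0.025: 133, 0.03: 133, 0.035: 590, 0.04: 832, 0.045: 219, 0.05: 72, 0.055: 83, 0.06: 285, 0.065: 209, 0.07: 76, 0.075: 132, 0.08: 86}
  band 785 [ 0.5644 -0.1461  0.067 ] mid [ 0.5514 -0.1393  0.0675] axis -163.4 sd [0.0191 0.029 ]
```

View pics/c1.png

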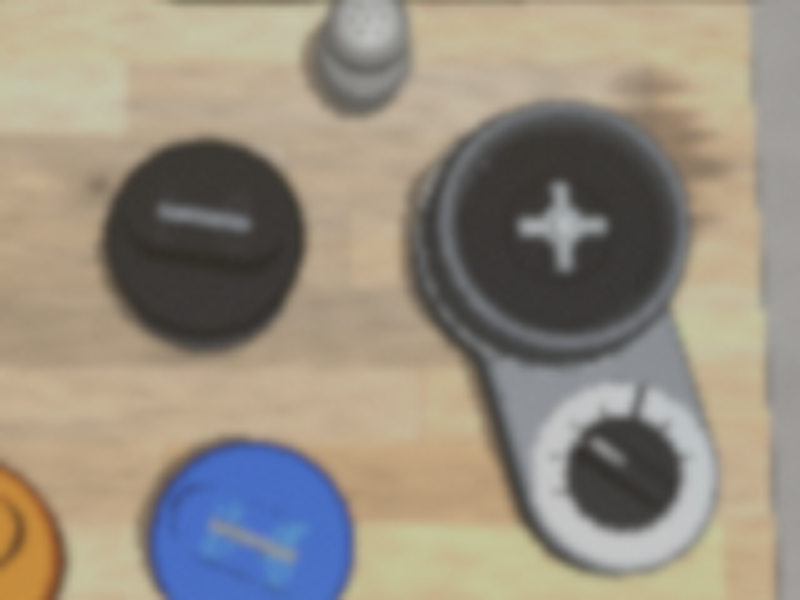

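Crop c1: lid bar axis at about (205,217), and the drive cross at (562,226) with arms nearly along the image axes. The dial centre is at about (623,475) with its white pointer up-left, and the long mark is at (640,400).

```bash
cat > m2.py <<'E'
from h import *
from m import circ
from scipy.spatial.transform import Rotation as Ro
import sys
def band(q,c0,r,lo,hi):
    s=q[(np.hypot(*(q-[*c0,0])[:,:2].T)<r)&(q[:,2]>lo)&(q[:,2]<hi)]
    w,V=np.linalg.eigh(np.cov(s[:,:2].T)); return s,np.degrees(np.arctan2(V[1,1],V[0,1])),np.sqrt(w)
def go(f):
    im,d,c=load(f); P=pts(d,c).reshape(-1,3); g=im.reshape(-1,3).astype(int)
    ok=d.ravel()>0; P=P[ok]; g=g[ok]
    for nm,c0,r,lo,hi in(("dialridge",(.519,-.149),.028,.06,.075),("bartop",(.608,.012),.045,.108,.13),("drive",(.613,-.1275),.024,.0705,.085)):
        s,a,w=band(P,c0,r,lo,hi)
        print(f,nm,len(s),s.mean(0).round(4),"mid",((s.min(0)+s.max(0))/2).round(4),"ext",np.ptp(s,axis=0).round(3),"ax",a.round(1),w.round(4))
        if nm=="drive":
            x=s[:,:2]-s[:,:2].mean(0); th=np.arctan2(x[:,1],x[:,0]); rr=np.hypot(*x.T); m=rr>.008
            print("  cross ang",np.degrees(np.angle((np.exp(4j*th[m])).sum())/4).round(2))
    # rims
    for nm,c0,r0,r1,lo,hi in(("rim",(.613,-.1275),.045,.056,.076,.086),("lid",(.608,.012),.034,.046,.072,.084),("skirtplate",(.519,-.149),.0,.04,.038,.048)):
        rr=np.hypot(*(P-[*c0,0])[:,:2].T); s=P[(rr>r0)&(rr<r1)&(P[:,2]>lo)&(P[:,2]<hi)]
        print(f,nm,len(s),"mean",s.mean(0).round(4),"circ",[np.round(x,4) for x in circ(s[:,:2])])
    # white pointer line on ridge: bright pixels high on ridge
    rr=np.hypot(*(P-[.519,-.149,0])[:,:2].T); s=P[(rr<.022)&(P[:,2]>.058)&(g.min(1)>110)]; print(f,"pointer",len(s),s.mean(0).round(4) if len(s) else 0)
if __name__=="__main__":
    for f in sys.argv[1:]: go(f)
    R=Ro.from_quat(np.roll(get_obs()["orientation"],-1)).as_matrix(); print(R.round(4)); print(tips_ahead)
E
sed -i '/^for n in/,$d' m.py; python3 m2.py top0 side0
```

```text
top0 dialridge 122 [ 0.5187 -0.152   0.065 ] mid [ 0.5187 -0.1521  0.0651] ext [0.029 0.033 0.009] ax 54.2 [0.0035 0.0107]
top0 bartop 422 [0.6084 0.0123 0.1164] mid [0.6084 0.0121 0.1143] ext [0.03  0.058 0.013] ax 81.5 [0.0074 0.016 ]
top0 drive 110 [ 0.6125 -0.1269  0.0752] mid [ 0.6126 -0.1266  0.0751] ext [0.033 0.033 0.009] ax 56.3 [0.0071 0.0073]
  cross ang 0.3
top0 rim 348 mean [ 0.6075 -0.1242  0.079 ] circ [array([ 0.6126, -0.1272]), np.float64(0.0474)]
top0 lid 316 mean [0.609  0.0137 0.0757] circ [array([0.6083, 0.0123]), np.float64(0.0368)]
top0 skirtplate 925 mean [ 0.5188 -0.1504  0.041 ] circ [array([ 0.5198, -0.1513]), np.float64(0.0283)]
top0 pointer 10 [ 0.5263 -0.1428  0.066 ]
side0 dialridge 163 [ 0.5188 -0.155   0.0655] mid [ 0.5183 -0.1537  0.0648] ext [0.028 0.033 0.009] ax 53.4 [0.0035 0.011 ]
side0 bartop 335 [0.6086 0.0072 0.1169] mid [0.6084 0.0117 0.1147] ext [0.03  0.06  0.013] ax 81.9 [0.0075 0.0176]
side0 drive 146 [ 0.6125 -0.1295  0.0756] mid [ 0.6118 -0.1271  0.0758] ext [0.034 0.035 0.01 ] ax -177.2 [0.0069 0.0079]
  cross ang 0.83
side0 rim 458 mean [ 0.6103 -0.1422  0.0797] circ [array([ 0.6127, -0.1287]), np.float64(0.0473)]
side0 lid 263 mean [ 0.6099 -0.0056  0.0762] circ [array([0.6084, 0.0111]), np.float64(0.0369)]
side0 skirtplate 1025 mean [ 0.5215 -0.1564  0.0418] circ [array([ 0.5189, -0.1495]), np.float64(0.0298)]
side0 pointer 37 [ 0.5233 -0.1441  0.0666]
[[ 4.258e-01 -6.000e-04  9.048e-01]
 [-9.048e-01  1.300e-03  4.258e-01]
 [-1.400e-03 -1.000e+00  0.000e+00]]
0.011
```

```bash
r='{"dx":-0.0291,"dz":0.0405}'; python3 -m pendant '[{"dx":-0.0291,"dz":0.0405},{"dx":-0.0291,"dz":0.0405},{"dx":-0.0291,"dz":0.0405},{"dx":-0.0291,"dz":0.0405},{"dx":-0.0291,"dz":0.0405},{"dx":-0.0291,"dz":0.0405},{"dx":-0.0291,"dz":0.0405},{"dx":-0.0291,"dz":0.0405},{"dx":-0.0291,"dz":0.0405},{"dx":-0.0291,"dz":0.0405}]' 140
python3 -m pendant '[{"turn":-0.166},{"turn":-0.166},{"turn":-0.167},{}]'
cat > st.py <<'E'
from h import *
from scipy.spatial.transform import Rotation as Ro
o=get_obs(); R=Ro.from_quat(np.roll(o["orientation"],-1)).as_matrix()
print("t",round(o["time"],2),"tcp",o["tcp_pos"].round(4),"yaw",np.degrees(np.arctan2(R[1,0],R[0,0])).round(2),"y",R[:,1].round(4),"F",o["wrist_force"].round(2),"M",o["torque"].round(3),"open",round(o["opening"],4),"j",o["joints"].round(2))
def to(p): # shift in tool axes
    return (R.T@(np.array(p)-o["tcp_pos"])).round(4)
E
python3 - <<'E'
from st import *
shot("wrist","w1")
print(to([.5187,-.152,.14]))
E
python3 m2.py w1
```

```text
t 0.15 tcp [ 0.2766 -0.5877  0.2416] yaw -64.8 y [-6.0e-04  1.3e-03 -1.0e+00] F [ 0.04 -0.53 -0.5 ] M [-0.003 -0.057 -0.038] open 0.0855 j [ 1.07  0.63  0.04  1.52 -0.03  1.   -0.02]
[-0.291   0.102   0.4046]invalid input
invalid input
  avg = a.mean(axis, **keepdims_kw)
  ret = um.true_divide(
m2.py:7: RuntimeWarning: Degrees of freedom <= 0 for slice
  w,V=np.linalg.eigh(np.cov(s[:,:2].T)); return s,np.degrees(np.arctan2(V[1,1],V[0,1])),np.sqrt(w)
  c *= np.true_divide(1, fact)
  c *= np.true_divide(1, fact)
m2.py:13: RuntimeWarning: Mean of empty slice.
  print(f,nm,len(s),s.mean(0).round(4),"mid",((s.min(0)+s.max(0))/2).round(4),"ext",np.ptp(s,axis=0).round(3),"ax",a.round(1),w.round(4))
Traceback (most recent call last):
  File "m2.py", line 24, in <module>
    for f in sys.argv[1:]: go(f)
                           ~~^^^
  File "m2.py", line 13, in go
    print(f,nm,len(s),s.mean(0).round(4),"mid",((s.min(0)+s.max(0))/2).round(4),"ext",np.ptp(s,axis=0).round(3),"ax",a.round(1),w.round(4))
                                                 ~~~~~^^^
ValueError: zero-size array to reduction operation minimum which has no identity
```

View pics/w1.png

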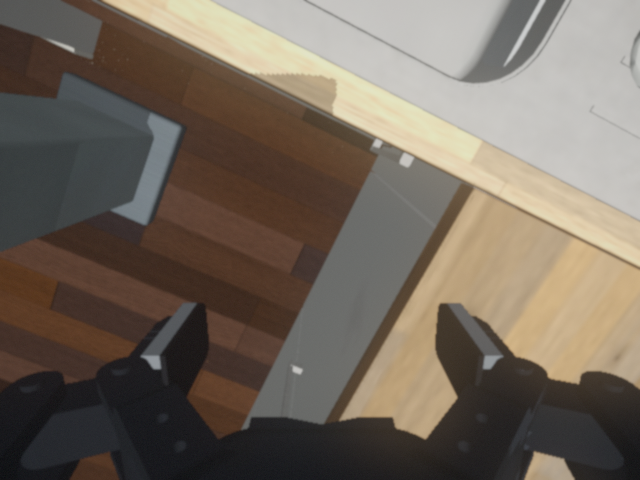

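The wrist view is from the start pose: both calls were refused, so nothing moved. I'll try again with all keys given.

```bash
python3 -m pendant '[{"dx":-0.0291,"dy":0,"dz":0.0405,"turn":0},{"dx":-0.0291,"dy":0,"dz":0.0405,"turn":0},{"dx":-0.0291,"dy":0,"dz":0.0405,"turn":0},{"dx":-0.0291,"dy":0,"dz":0.0405,"turn":0},{"dx":-0.0291,"dy":0,"dz":0.0405,"turn":0},{"dx":-0.0291,"dy":0,"dz":0.0405,"turn":0},{"dx":-0.0291,"dy":0,"dz":0.0405,"turn":0},{"dx":-0.0291,"dy":0,"dz":0.0405,"turn":0},{"dx":-0.0291,"dy":0,"dz":0.0405,"turn":0},{"dx":-0.0291,"dy":0,"dz":0.0405,"turn":0}]' 140
```

```text
time: 1.45
tcp_pos: [0.52, -0.151, 0.2423]
orientation: [-0.597, 0.597, -0.379, 0.379]
wrist_force: [1.4, 0.4, 0.2]
opening: 0.0383
```

```bash
python3 -m pendant '[{"dx":0,"dy":0,"dz":0,"turn":-0.166},{"dx":0,"dy":0,"dz":0,"turn":-0.166},{"dx":0,"dy":0,"dz":0,"turn":-0.167},{"dx":0,"dy":0,"dz":0,"turn":0}]'
python3 - <<'E'
from st import *
shot("wrist","w2")
print(to([.5187,-.152,.14]))
E
python3 m2.py w2 2>&1 | tail -15
```

```text
time: 1.95
tcp_pos: [0.5192, -0.1525, 0.2422]
orientation: [0.672, -0.672, 0.22, -0.22]
wrist_force: [0.9, -0.1, -0.3]
opening: 0.0387
t 1.95 tcp [ 0.5192 -0.1525  0.2422] yaw -36.31 y [-1.e-04  4.e-04 -1.e+00] F [ 0.93 -0.07 -0.31] M [ 0.027 -0.008 -0.013] open 0.0387 j [ 0.32  0.47 -0.12  1.82  0.07  0.85 -0.47]
[-0.0007  0.1022  0.    ]
  c *= np.true_divide(1, fact)
m2.py:13: RuntimeWarning: Mean of empty slice.
  print(f,nm,len(s),s.mean(0).round(4),"mid",((s.min(0)+s.max(0))/2).round(4),"ext",np.ptp(s,axis=0).round(3),"ax",a.round(1),w.round(4))
w2 dialridge 644 [ 0.5192 -0.1513  0.0668] mid [ 0.5184 -0.1523  0.065 ] ext [0.029 0.035 0.009] ax 54.4 [0.0033 0.0109]
Traceback (most recent call last):
  File "m2.py", line 24, in <module>
    for f in sys.argv[1:]: go(f)
                           ~~^^^
  File "m2.py", line 13, in go
    print(f,nm,len(s),s.mean(0).round(4),"mid",((s.min(0)+s.max(0))/2).round(4),"ext",np.ptp(s,axis=0).round(3),"ax",a.round(1),w.round(4))
                                                 ~~~~~^^^
ValueError: zero-size array to reduction operation minimum which has no identity
```

View pics/w2.png

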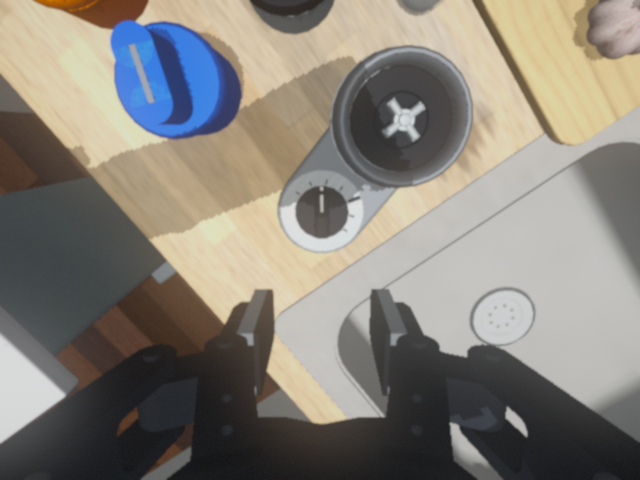

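Wrist view: dial centre at about (322,212), with its pointer up. The long mark is at about (357,199), and the drive cross at (404,120).

```bash
sed -i 's/^        s,a,w=band(P,c0,r,lo,hi)/        try: s,a,w=band(P,c0,r,lo,hi); s.min(0)\n        except Exception: continue/; s/^        print(f,nm,len(s),"mean"/        if len(s)>9: print(f,nm,len(s),"mean"/' m2.py
python3 -W ignore m2.py w2
cat > mark.py <<'E'
from h import *
def marks(f,ctr,well,z=.0405):
    im,d,c=load(f); g=cv2.cvtColor(im,cv2.COLOR_BGR2GRAY).astype(np.float32)
    for rr in((.0255,.027),(.029,.0305),(.0315,.033)):
        A=np.arange(-100,140,1.); v=[]
        for a in np.radians(A):
            uv=np.array([proj(c,[ctr[0]+r*np.cos(a),ctr[1]+r*np.sin(a),z]) for r in np.linspace(*rr,3)],np.float32)
            v.append(cv2.remap(g,uv[:,0].reshape(-1,1),uv[:,1].reshape(-1,1),cv2.INTER_LINEAR).mean())
        v=np.array(v); m=np.percentile(v,75)-v
        print(rr,"dark:",[(A[i],int(m[i])) for i in range(1,len(A)-1) if m[i]>20 and m[i]>=m[i-1] and m[i]>m[i+1]])
    print("mark by base axis",np.degrees(np.arctan2(well[1]-ctr[1],well[0]-ctr[0]))-30)
if __name__=="__main__": marks("w2",(.519,-.152),(.6126,-.127))
E
python3 mark.py
```

```text
w2 dialridge 644 [ 0.5192 -0.1513  0.0668] mid [ 0.5184 -0.1523  0.065 ] ext [0.029 0.035 0.009] ax 54.4 [0.0033 0.0109]
w2 drive 839 [ 0.6118 -0.1269  0.0767] mid [ 0.6122 -0.1274  0.0758] ext [0.034 0.035 0.01 ] ax 100.0 [0.0072 0.0073]
  cross ang 1.34
w2 rim 2617 mean [ 0.6069 -0.1222  0.0805] circ [array([ 0.6124, -0.1273]), np.float64(0.0474)]
w2 lid 623 mean [ 0.5874 -0.0168  0.0765] circ [array([0.6007, 0.0017]), np.float64(0.0256)]
w2 skirtplate 5445 mean [ 0.5211 -0.1484  0.0421] circ [array([ 0.5198, -0.1502]), np.float64(0.0289)]
w2 pointer 289 [ 0.5169 -0.1443  0.1979]
[[ 8.048e-01 -1.000e-04  5.935e-01]
 [-5.935e-01  3.000e-04  8.048e-01]
 [-3.000e-04 -1.000e+00  1.000e-04]]
0.011
(0.0255, 0.027) dark: [(np.float64(-79.0), 27), (np.float64(-48.0), 28), (np.float64(-17.0), 105), (np.float64(-8.0), 46), (np.float64(3.0), 47), (np.float64(13.0), 78), (np.float64(27.0), 48), (np.float64(45.0), 75), (np.float64(53.0), 48), (np.float64(59.0), 49), (np.float64(62.0), 48), (np.float64(65.0), 48), (np.float64(77.0), 73), (np.float64(85.0), 46), (np.float64(90.0), 46), (np.float6
[... 690 characters left out ...]
 63), (np.float64(130.0), 61)]
(0.0315, 0.033) dark: [(np.float64(-18.0), 113), (np.float64(-4.0), 65), (np.float64(5.0), 66), (np.float64(11.0), 67), (np.float64(25.0), 67), (np.float64(27.0), 67), (np.float64(37.0), 69), (np.float64(44.0), 67), (np.float64(49.0), 68), (np.float64(62.0), 66), (np.float64(67.0), 66), (np.float64(69.0), 66), (np.float64(79.0), 68), (np.float64(93.0), 65), (np.float64(95.0), 64), (np.float64(97.0), 64), (np.float64(101.0), 64), (np.float64(104.0), 64), (np.float64(107.0), 63), (np.float64(111.0), 64), (np.float64(114.0), 64), (np.float64(118.0), 64), (np.float64(123.0), 64), (np.float64(126.0), 65), (np.float64(129.0), 65)]
mark by base axis -15.04572546422673
```

```bash
python3 -m pendant '[{"dx":-0.0005,"dy":0.04,"dz":0,"turn":-0.01},{"dx":0,"dy":0.04,"dz":0,"turn":0},{"dx":0,"dy":0.04,"dz":0,"turn":0},{"dx":0,"dy":0.03,"dz":0,"turn":0},{"dx":0,"dy":0.02,"dz":0,"turn":0},{"dx":0,"dy":0.01,"dz":0,"turn":0},{"dx":0,"dy":0,"dz":0,"turn":0}]'; python3 st.py
python3 -m pendant '[{"dx":0,"dy":0,"dz":0,"turn":0},{"dx":0,"dy":0,"dz":0,"turn":0},{"dx":0,"dy":0,"dz":0,"turn":0},{"dx":0,"dy":0,"dz":0,"turn":0},{"dx":0,"dy":0,"dz":0,"turn":0}]' 255; python3 st.py
```

```text
time: 2.88
tcp_pos: [0.5188, -0.1521, 0.062]
orientation: [-0.673, 0.673, -0.217, 0.216]
wrist_force: [0.5, -0.4, 0.1]
opening: 0.0388
t 2.88 tcp [ 0.5188 -0.1521  0.062 ] yaw -35.7 y [-8.e-04 -0.e+00 -1.e+00] F [ 0.49 -0.36  0.12] M [ 0.03   0.006 -0.023] open 0.0388 j [ 0.29  0.74 -0.08  1.96  0.13  0.44 -0.51]
time: 3.5
tcp_pos: [0.5194, -0.1522, 0.0634]
orientation: [0.673, -0.673, 0.216, -0.217]
wrist_force: [-2.0, -0.1, 6.1]
opening: 0.0102
t 3.5 tcp [ 0.5194 -0.1522  0.0634] yaw -35.65 y [ 1.5e-03 -3.0e-04 -1.0e+00] F [-1.99 -0.09  6.09] M [ 0.171  0.268 -0.01 ] open 0.0102 j [ 0.29  0.74 -0.08  1.96  0.13  0.44 -0.51]
```

```bash
python3 -m pendant '[{"dx":0,"dy":-0.003,"dz":0,"turn":0},{"dx":0,"dy":0,"dz":0,"turn":0.152},{"dx":0,"dy":0,"dz":0,"turn":0.152},{"dx":0,"dy":0,"dz":0,"turn":0.152},{"dx":0,"dy":0,"dz":0,"turn":0.152},{"dx":0,"dy":0,"dz":0,"turn":0.152},{"dx":0,"dy":0,"dz":0,"turn":0.152},{"dx":0,"dy":0,"dz":0,"turn":0.152},{"dx":0,"dy":0,"dz":0,"turn":0.154},{"dx":0,"dy":0,"dz":0,"turn":0}]'; python3 st.py
python3 -m pendant '[{"dx":0,"dy":0,"dz":0,"turn":0},{"dx":0,"dy":0,"dz":0,"turn":0},{"dx":0,"dy":0,"dz":0,"turn":0},{"dx":0,"dy":-0.04,"dz":0,"turn":0},{"dx":0,"dy":-0.05,"dz":0,"turn":0},{"dx":0,"dy":-0.05,"dz":0,"turn":0},{"dx":0,"dy":-0.03,"dz":0,"turn":0},{"dx":0,"dy":0,"dz":0,"turn":0}]' 130;  python3 - <<'E'
from st import *
shot("wrist","w3"); shot("top","t3")
from mark import marks
im=load("w3")[0]
E
python3 -W ignore m2.py w3 t3|grep -E "dialr|pointer|drive|cross|rim"
```

```text
time: 4.75
tcp_pos: [0.5195, -0.1527, 0.0637]
orientation: [-0.428, 0.428, -0.562, 0.563]
wrist_force: [4.2, -2.6, -20.1]
opening: 0.01
t 4.75 tcp [ 0.5195 -0.1527  0.0637] yaw -105.5 y [ 4.0e-04 -1.8e-03 -1.0e+00] F [  4.19  -2.61 -20.14] M [-0.624 -1.045 -0.002] open 0.01 j [ 0.09  0.76  0.22  1.96 -0.34  0.46 -1.29]
time: 5.75
tcp_pos: [0.5204, -0.1526, 0.2382]
orientation: [-0.43, 0.427, -0.561, 0.564]
wrist_force: [1.0, 0.8, -0.3]
opening: 0.0422
t 5.75 tcp [ 0.5204 -0.1526  0.2382] yaw -105.42 y [ 6.e-03 -9.e-04 -1.e+00] F [ 0.99  0.81 -0.29] M [ 0.019  0.014 -0.021] open 0.0422 j [-0.    0.5   0.35  1.84 -0.22  0.84 -1.38]
w3 dialridge 680 [ 0.5199 -0.1539  0.0669] mid [ 0.5191 -0.1536  0.065 ] ext [0.038 0.02  0.01 ] ax 164.7 [0.0034 0.0109]
w3 drive 869 [ 0.6121 -0.1279  0.0768] mid [ 0.6121 -0.1274  0.076 ] ext [0.034 0.035 0.011] ax 46.6 [0.0072 0.0073]
  cross ang 1.3
w3 rim 2705 mean [ 0.6095 -0.1308  0.0805] circ [array([ 0.6125, -0.1277]), np.float64(0.0473)]
w3 pointer 195 [ 0.5263 -0.1449  0.1536]
t3 dialridge 93 [ 0.5149 -0.1515  0.0651] mid [ 0.5159 -0.1519  0.0647] ext [0.031 0.015 0.009] ax 170.8 [0.0034 0.0084]
t3 drive 109 [ 0.6125 -0.127   0.0752] mid [ 0.6126 -0.1266  0.0756] ext [0.032 0.033 0.01 ] ax -143.7 [0.007  0.0072]
  cross ang 0.53
t3 rim 313 mean [ 0.6132 -0.1229  0.079 ] circ [array([ 0.6127, -0.1272]), np.float64(0.0474)]
t3 pointer 2123 [ 0.5184 -0.1476  0.6282]
```

View pics/w3.png

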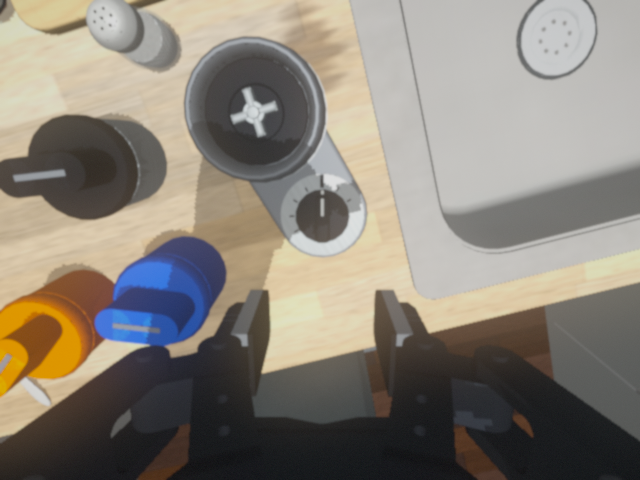

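Dial pointer (322,205) is in line with the long mark (322,180). Ridge measured at -15.3°, expected -14.3 to -15.5°. Next the cup.

```bash
python3 -m pendant '[{"dx":0,"dy":0,"dz":0,"turn":-0.17},{"dx":0,"dy":0,"dz":0,"turn":-0.17},{"dx":0,"dy":0,"dz":0,"turn":-0.17},{"dx":0,"dy":0,"dz":0,"turn":-0.17},{"dx":0,"dy":0,"dz":0,"turn":-0.17},{"dx":0,"dy":0,"dz":0,"turn":-0.17},{"dx":0,"dy":0,"dz":0,"turn":-0.17},{"dx":0,"dy":0,"dz":0,"turn":-0.17},{"dx":0,"dy":0,"dz":0,"turn":-0.17},{"dx":0,"dy":0,"dz":0,"turn":-0.165}]' 100
python3 - <<'E'
from st import *
print(to([.6084,.012,.2]))
E
```

```text
time: 7.1
tcp_pos: [0.5178, -0.1518, 0.2336]
orientation: [0.706, -0.705, 0.05, -0.048]
wrist_force: [0.5, 0.3, 0.1]
opening: 0.0519
t 7.1 tcp [ 0.5178 -0.1518  0.2336] yaw -7.99 y [-0.0032  0.0014 -1.    ] F [0.51 0.34 0.14] M [-0.009 -0.006  0.034] open 0.0519 j [ 0.32  0.48 -0.13  1.83  0.08  0.83  0.02]
[0.067  0.0335 0.1747]
```

```bash
python3 -m pendant '[{"dx":0.0167,"dy":0.008,"dz":0.0437,"turn":0},{"dx":0.0167,"dy":0.008,"dz":0.0437,"turn":0},{"dx":0.0167,"dy":0.008,"dz":0.0437,"turn":0},{"dx":0.0167,"dy":0.008,"dz":0.0437,"turn":0},{"dx":0,"dy":0,"dz":0,"turn":0},{"dx":0,"dy":0,"dz":0,"turn":0}]'
python3 - <<'E'
from st import *
shot("wrist","w4")
print(to([.6084,.012,.095]))
E
python3 -W ignore m2.py w3 w4|grep -E "bartop|lid"
```

```text
time: 7.85
tcp_pos: [0.6091, 0.0104, 0.2018]
orientation: [-0.705, 0.706, -0.052, 0.05]
wrist_force: [-0.8, -1.0, 0.0]
opening: 0.0521
t 7.85 tcp [0.6091 0.0104 0.2018] yaw -8.32 y [-3.3e-03 -7.0e-04 -1.0e+00] F [-0.83 -1.    0.02] M [-0.013 -0.011  0.   ] open 0.0521 j [ 0.01  0.62 -0.12  1.67  0.09  0.86 -0.29]
[-0.0006  0.1068  0.0016]
w3 bartop 3602 [0.6079 0.0088 0.118 ] mid [0.6084 0.0121 0.1145] ext [0.031 0.061 0.013] ax 82.2 [0.0072 0.0166]
w3 lid 2137 mean [ 0.6095 -0.0009  0.0771] circ [array([0.6081, 0.0113]), np.float64(0.0368)]
w4 bartop 4019 [0.609  0.0141 0.1183] mid [0.6086 0.0123 0.1144] ext [0.031 0.06  0.013] ax 80.9 [0.0071 0.0163]
w4 lid 2293 mean [0.612  0.0239 0.0774] circ [array([0.6084, 0.0127]), np.float64(0.0368)]
```

```bash
python3 -m pendant '[{"dx":-0.0006,"dy":0.04,"dz":0.0016,"turn":0},{"dx":0,"dy":0.03,"dz":0,"turn":0},{"dx":0,"dy":0.02,"dz":0,"turn":0},{"dx":0,"dy":0.011,"dz":0,"turn":0},{"dx":0,"dy":0.005,"dz":0,"turn":0},{"dx":0,"dy":0,"dz":0,"turn":0}]'; python3 st.py
python3 -m pendant '[{"dx":0,"dy":0,"dz":0,"turn":0},{"dx":0,"dy":0,"dz":0,"turn":0},{"dx":0,"dy":0,"dz":0,"turn":0},{"dx":0,"dy":0,"dz":0,"turn":0},{"dx":0,"dy":0,"dz":0,"turn":0}]' 255; python3 st.py
```

```text
time: 8.65
tcp_pos: [0.6101, 0.0125, 0.0977]
orientation: [-0.705, 0.705, -0.051, 0.052]
wrist_force: [0.3, 0.1, -0.3]
opening: 0.0521
t 8.65 tcp [0.6101 0.0125 0.0977] yaw -8.34 y [ 6.e-04 -1.e-04 -1.e+00] F [ 0.34  0.09 -0.33] M [-0.05   0.    -0.017] open 0.0521 j [-0.01  0.75 -0.1   1.75  0.11  0.64 -0.31]
time: 9.28
tcp_pos: [0.6104, 0.0129, 0.0982]
orientation: [0.705, -0.705, 0.051, -0.052]
wrist_force: [-1.7, -0.2, 5.6]
opening: 0.0251
t 9.28 tcp [0.6104 0.0129 0.0982] yaw -8.3 y [ 1.3e-03 -1.0e-04 -1.0e+00] F [-1.65 -0.17  5.59] M [-0.062  0.171 -0.   ] open 0.0251 j [-0.01  0.75 -0.1   1.75  0.11  0.64 -0.31]
```

```bash
python3 -m pendant '[{"dx":0,"dy":-0.01,"dz":0,"turn":0},{"dx":0,"dy":-0.02,"dz":0,"turn":0},{"dx":0,"dy":-0.03,"dz":0,"turn":-0.05},{"dx":0,"dy":-0.03,"dz":0,"turn":-0.06},{"dx":0,"dy":-0.02,"dz":0,"turn":-0.056},{"dx":0,"dy":0,"dz":0,"turn":0},{"dx":0,"dy":0,"dz":0,"turn":0}]'
python3 - <<'E'
from st import *
print(to([.6125,-.1266,.208]))
E
```

```text
time: 10.15
tcp_pos: [0.609, 0.0127, 0.2063]
orientation: [-0.707, 0.707, 0.006, -0.008]
wrist_force: [1.0, -0.0, -3.3]
opening: 0.025
t 10.15 tcp [0.609  0.0127 0.2063] yaw 1.15 y [-2.e-03 -2.e-04 -1.e+00] F [ 0.97 -0.02 -3.33] M [-0.     0.018  0.   ] open 0.025 j [ 0.04  0.61 -0.17  1.67  0.13  0.87 -0.16]
[ 0.0007 -0.0017 -0.1394]
```

```bash
python3 -m pendant '[{"dx":0.0007,"dy":0,"dz":-0.02,"turn":0},{"dx":0,"dy":0,"dz":-0.034,"turn":0},{"dx":0,"dy":0,"dz":-0.034,"turn":0},{"dx":0,"dy":0,"dz":-0.034,"turn":0},{"dx":0,"dy":0,"dz":-0.0174,"turn":0},{"dx":0,"dy":0,"dz":0,"turn":0},{"dx":0,"dy":0,"dz":0,"turn":0}]'
python3 - <<'E'
from st import *
from m import circ
z0=o["tcp_pos"]
for n in("side","top","wrist"):
    im,d,c=shot(n,n+"5"); P=pts(d,c).reshape(-1,3); P=P[d.ravel()>0]
    rr=np.hypot(*(P-z0)[:,:2].T); s=P[(rr<.05)&(rr>.03)&(abs(P[:,2]-(z0[2]-.02))<.005)]
    print(n,len(s), s.mean(0).round(4) if len(s) else 0,[x.round(4) for x in circ(s[:,:2])] if len(s)>30 else 0)
    # steel wall points
    w=P[(rr<.048)&(P[:,2]>z0[2]-.090)&(P[:,2]<z0[2]-.03)]
    if len(w)>100:
        for lo in(.085,.065,.045):
            q=w[(abs(w[:,2]-z0[2]+lo)<.006)]; print("  wall",lo,len(q),[x.round(4) for x in circ(q[:,:2])] if len(q)>30 else 0)
print("err to well",to([.6125,-.1273,z0[2]]))
E
```

```text
time: 11.02
tcp_pos: [0.6136, -0.1245, 0.2071]
orientation: [0.708, -0.706, -0.008, 0.008]
wrist_force: [0.2, 0.6, -2.4]
opening: 0.0252
t 11.03 tcp [ 0.6136 -0.1245  0.2071] yaw 1.31 y [-3.0e-04  1.8e-03 -1.0e+00] F [ 0.17  0.65 -2.36] M [ 0.072 -0.028 -0.011] open 0.0252 j [ 0.26  0.64 -0.17  1.62  0.13  0.9   0.06]
side 518 [ 0.6114 -0.1433  0.1859] [array([ 0.6126, -0.1263]), np.float64(0.0349)]
  wall 0.085 219 [array([ 0.6119, -0.1246]), np.float64(0.0375)]
  wall 0.065 261 [array([ 0.6119, -0.1245]), np.float64(0.0376)]
  wall 0.045 242 [array([ 0.6123, -0.1247]), np.float64(0.0375)]
top 301 [ 0.605  -0.1003  0.1854] [array([ 0.6123, -0.1227]), np.float64(0.0338)]
  wall 0.085 42 [array([ 0.6127, -0.1245]), np.float64(0.0378)]
  wall 0.065 53 [array([ 0.6128, -0.1247]), np.float64(0.0379)]
  wall 0.045 27 0
wrist 6819 [ 0.6102 -0.1042  0.1868] [array([ 0.6127, -0.1235]), np.float64(0.0347)]
  wall 0.085 246 [array([ 0.6121, -0.1246]), np.float64(0.0377)]
  wall 0.065 365 [array([ 0.6122, -0.1246]), np.float64(0.0377)]
  wall 0.045 214 [array([ 0.6122, -0.1244]), np.float64(0.0375)]
err to well [-0.0011 -0.     -0.0028]
```

View pics/side5.png

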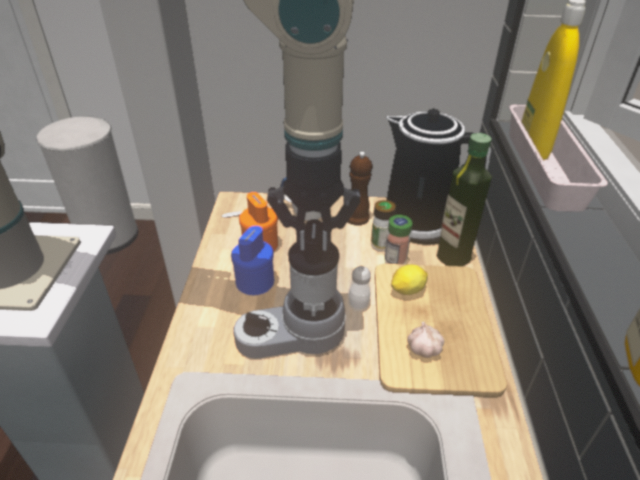

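Side view: cup upright in the grip, just above the well rim at (316,290). Three views put its axis at (0.612,-0.1246), so I need -2.7 mm in y.

```bash
python3 -m pendant '[{"dx":0.0003,"dy":0.01,"dz":-0.0027,"turn":0},{"dx":0,"dy":0.01,"dz":0,"turn":0},{"dx":0,"dy":0.006,"dz":0,"turn":0},{"dx":0,"dy":0,"dz":0,"turn":0},{"dx":0,"dy":0,"dz":0,"turn":0}]';python3 st.py
python3 -m pendant '[{"dx":0,"dy":0.003,"dz":0,"turn":0},{"dx":0,"dy":0.002,"dz":0,"turn":0},{"dx":0,"dy":0,"dz":0,"turn":0}]'; python3 st.py
```

```text
time: 11.8
tcp_pos: [0.6141, -0.1292, 0.1814]
orientation: [-0.707, 0.707, 0.008, -0.007]
wrist_force: [-0.4, 0.6, -3.0]
opening: 0.0252
t 11.8 tcp [ 0.6141 -0.1292  0.1814] yaw 1.2 y [ 4.e-04  0.e+00 -1.e+00] F [-0.44  0.58 -2.98] M [-0.02   0.007  0.022] open 0.0252 j [ 0.26  0.67 -0.17  1.64  0.14  0.84  0.06]
time: 12.18
tcp_pos: [0.6138, -0.1292, 0.1762]
orientation: [0.707, -0.707, -0.007, 0.008]
wrist_force: [-0.5, -0.3, -2.6]
opening: 0.0252
t 12.18 tcp [ 0.6138 -0.1292  0.1762] yaw 1.2 y [-3.e-04  0.e+00 -1.e+00] F [-0.52 -0.26 -2.63] M [ 0.042 -0.003  0.048] open 0.0252 j [ 0.26  0.67 -0.17  1.65  0.14  0.83  0.06]
```

```bash
cat > wall.py <<'E'
from st import *
from m import circ
z0=o["tcp_pos"]; f=z0[2]-.098
for n in("side","top","wrist"):
    im,d,c=shot(n); P=pts(d,c).reshape(-1,3); P=P[d.ravel()>0]
    rr=np.hypot(*(P-[.6125,-.1273,0])[:,:2].T)
    q=P[(rr<.048)&(P[:,2]>.088)&(P[:,2]<f+.070)]
    s=P[(rr<.048)&(rr>.025)&(abs(P[:,2]-f-.0775)<.004)]
    b=P[(rr<.04)&(abs(P[:,2]-f-.118)<.004)]
    print(n,len(q),[x.round(4) for x in circ(q[:,:2])] if len(q)>30 else 0,"lid z",np.median(s[:,2]).round(4) if len(s)>20 else 0)
E
python3 wall.py; python3 wall.py|tail -3
```

```text
t 12.18 tcp [ 0.6138 -0.1292  0.1762] yaw 1.2 y [-3.e-04  0.e+00 -1.e+00] F [-0.52 -0.26 -2.63] M [ 0.042 -0.003  0.048] open 0.0252 j [ 0.26  0.67 -0.17  1.65  0.14  0.83  0.06]
side 1178 [array([ 0.6122, -0.1297]), np.float64(0.0376)] lid z 0.1556
top 177 [array([ 0.6125, -0.1293]), np.float64(0.0377)] lid z 0.1544
wrist 1455 [array([ 0.6124, -0.1286]), np.float64(0.037)] lid z 0.1564
side 1179 [array([ 0.6125, -0.1297]), np.float64(0.0376)] lid z 0.1559
top 178 [array([ 0.613 , -0.1295]), np.float64(0.0379)] lid z 0.1547
wrist 1465 [array([ 0.6124, -0.1286]), np.float64(0.037)] lid z 0.1564
```

```bash
python3 -m pendant '[{"dx":0.0002,"dy":0.001,"dz":0.0013,"turn":0},{"dx":0,"dy":0.001,"dz":0,"turn":0},{"dx":0,"dy":0.001,"dz":0,"turn":0},{"dx":0,"dy":0,"dz":0,"turn":0}]'; python3 st.py
python3 -m pendant '[{"dx":0,"dy":0.001,"dz":0,"turn":0},{"dx":0,"dy":0.001,"dz":0,"turn":0},{"dx":0,"dy":0.001,"dz":0,"turn":0},{"dx":0,"dy":0,"dz":0,"turn":0}]'; python3 st.py
```

```text
time: 12.98
tcp_pos: [0.614, -0.1279, 0.1731]
orientation: [0.707, -0.707, -0.007, 0.008]
wrist_force: [0.0, -0.2, -2.8]
opening: 0.0249
t 12.97 tcp [ 0.614  -0.1279  0.1731] yaw 1.2 y [-3.e-04  0.e+00 -1.e+00] F [ 0.01 -0.24 -2.81] M [-0.032 -0.012 -0.056] open 0.0249 j [ 0.26  0.68 -0.17  1.65  0.14  0.83  0.06]
time: 13.48
tcp_pos: [0.614, -0.1279, 0.1702]
orientation: [0.707, -0.707, -0.007, 0.007]
wrist_force: [0.3, 0.5, -2.5]
opening: 0.0252
t 13.47 tcp [ 0.614  -0.1279  0.1702] yaw 1.2 y [-1.e-04  0.e+00 -1.e+00] F [ 0.29  0.46 -2.48] M [ 0.03   0.02  -0.041] open 0.0252 j [ 0.26  0.68 -0.17  1.65  0.14  0.82  0.06]
```

```bash
python3 -m pendant '[{"dx":0,"dy":0.001,"dz":0,"turn":0},{"dx":0,"dy":0.001,"dz":0,"turn":0},{"dx":0,"dy":0.001,"dz":0,"turn":0},{"dx":0,"dy":0,"dz":0,"turn":0}]'; python3 st.py
python3 wall.py|tail -3
```

```text
time: 13.98
tcp_pos: [0.614, -0.1279, 0.1672]
orientation: [0.707, -0.707, -0.007, 0.007]
wrist_force: [0.6, -0.3, -3.4]
opening: 0.0249
t 13.97 tcp [ 0.614  -0.1279  0.1672] yaw 1.2 y [-1.e-04  1.e-04 -1.e+00] F [ 0.62 -0.27 -3.37] M [-0.07  -0.012  0.023] open 0.0249 j [ 0.26  0.68 -0.16  1.65  0.14  0.82  0.06]
side 984 [array([ 0.6125, -0.1287]), np.float64(0.0374)] lid z 0.1468
top 135 [array([ 0.6128, -0.128 ]), np.float64(0.0377)] lid z 0.1457
wrist 1258 [array([ 0.6126, -0.1272]), np.float64(0.0369)] lid z 0.1473
```

Foot at 69 mm, below the 74 mm it would stand at out of mesh, with no contact force, so it is in mesh. Going on to the seat, then pressing.

```bash
python3 -m pendant '[{"dx":0,"dy":0.001,"dz":0,"turn":0},{"dx":0,"dy":0.001,"dz":0,"turn":0},{"dx":0,"dy":0.001,"dz":0,"turn":0},{"dx":0,"dy":0.001,"dz":0,"turn":0},{"dx":0,"dy":0.001,"dz":0,"turn":0},{"dx":0,"dy":0,"dz":0,"turn":0}]'; python3 st.py
python3 -m pendant '[{"dx":0,"dy":0.001,"dz":0,"turn":0},{"dx":0,"dy":0.001,"dz":0,"turn":0},{"dx":0,"dy":0.001,"dz":0,"turn":0},{"dx":0,"dy":0,"dz":0,"turn":0}]'; python3 st.py
```

```text
time: 14.88
tcp_pos: [0.6141, -0.1279, 0.1623]
orientation: [-0.707, 0.707, 0.007, -0.007]
wrist_force: [-0.5, -0.7, -2.1]
opening: 0.0252
t 14.88 tcp [ 0.6141 -0.1279  0.1623] yaw 1.2 y [ 1.e-04 -0.e+00 -1.e+00] F [-0.45 -0.67 -2.11] M [-0.03   0.058 -0.019] open 0.0252 j [ 0.26  0.69 -0.16  1.66  0.14  0.81  0.05]
time: 15.38
tcp_pos: [0.6141, -0.1279, 0.1596]
orientation: [-0.707, 0.707, 0.007, -0.007]
wrist_force: [-3.0, -0.0, 5.1]
opening: 0.0251
t 15.38 tcp [ 0.6141 -0.1279  0.1596] yaw 1.2 y [ 3.e-04 -1.e-04 -1.e+00] F [-3.01 -0.04  5.08] M [0.094 0.499 0.017] open 0.0251 j [ 0.26  0.69 -0.16  1.66  0.15  0.8   0.05]
```

```bash
python3 -m pendant '[{"dx":0,"dy":0.001,"dz":0,"turn":0},{"dx":0,"dy":0.001,"dz":0,"turn":0},{"dx":0,"dy":0.001,"dz":0,"turn":0},{"dx":0,"dy":0.0005,"dz":0,"turn":0},{"dx":0,"dy":0,"dz":0,"turn":0},{"dx":0,"dy":0,"dz":0,"turn":0}]'; python3 st.py
python3 wall.py|tail -3
python3 - <<'E'
from h import *
shot("top","t9"); shot("side","s9")
a=load("s9")[0]; cv2.imwrite("pics/s9c.png",cv2.resize(a[180:380,200:460],None,fx=3,fy=3))
E
```

```text
time: 16.12
tcp_pos: [0.6142, -0.1279, 0.1565]
orientation: [-0.707, 0.707, 0.008, -0.007]
wrist_force: [-2.5, 0.0, 6.5]
opening: 0.0254
t 16.12 tcp [ 0.6142 -0.1279  0.1565] yaw 1.2 y [ 5.e-04 -2.e-04 -1.e+00] F [-2.55  0.01  6.51] M [ 0.131  0.713 -0.035] open 0.0254 j [ 0.26  0.7  -0.16  1.66  0.15  0.79  0.05]
side 762 [array([ 0.6127, -0.1286]), np.float64(0.0376)] lid z 0.1359
top 99 [array([ 0.6126, -0.1278]), np.float64(0.0375)] lid z 0.1347
wrist 975 [array([ 0.6126, -0.1268]), np.float64(0.0367)] lid z 0.1365
```

View pics/s9c.png

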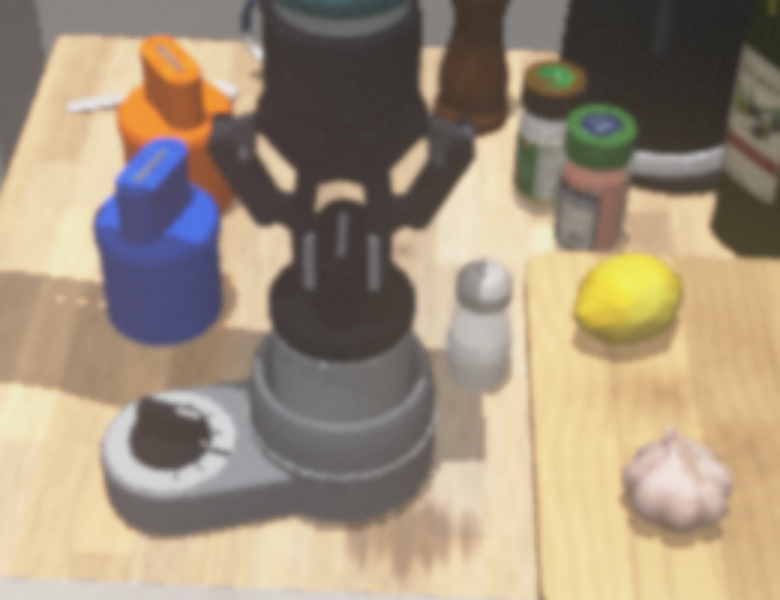

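Side crop: cup upright in the well (340,390 in crop), the jaws holding its bar and the bystanders in place. Seat pressed about 5 mm; 1 mm more for margin.

```bash
python3 -m pendant '[{"dx":0,"dy":0.0005,"dz":0,"turn":0},{"dx":0,"dy":0.0006,"dz":0,"turn":0},{"dx":0,"dy":0,"dz":0,"turn":0},{"dx":0,"dy":0,"dz":0,"turn":0}]'; python3 st.py; python3 wall.py|tail -3; python3 -c "
from workcell import *
print(close_job())"
```

```text
time: 16.88
tcp_pos: [0.6142, -0.1279, 0.1555]
orientation: [-0.707, 0.707, 0.008, -0.007]
wrist_force: [-3.8, 0.0, 8.0]
opening: 0.025
t 16.88 tcp [ 0.6142 -0.1279  0.1555] yaw 1.2 y [ 5.e-04 -2.e-04 -1.e+00] F [-3.81  0.02  7.96] M [0.107 0.746 0.018] open 0.025 j [ 0.26  0.7  -0.16  1.66  0.15  0.79  0.05]
side 741 [array([ 0.6127, -0.1285]), np.float64(0.0377)] lid z 0.1349
top 94 [array([ 0.6129, -0.1278]), np.float64(0.0377)] lid z 0.1337
wrist 944 [array([ 0.6127, -0.1269]), np.float64(0.0368)] lid z 0.1355
the job is handed in; nothing more can be done
None
```

I set the dial, lowered the cup into the well in mesh, and handed the job in at about 17 s with the cup still held pressed.

- **Dial:** I turned it about 70° clockwise to the long mark. The wrist picture shows the pointer in line with the mark. The ridge measured -15.3° against -14.3° to -15.5° expected. The top camera gave about 6° off that, but the gripper partly hid the dial there.
- **Mesh:** I turned the cup about 9.5° in the air to match the drive. It then slid past the 74 mm out-of-mesh height with no contact force.
- **Press:** The seat is about 6 mm down (switch closes at 4 mm). By height the foot is at about 57.5 mm, so 6.5 mm. By force it is 8.0 N plus about 3.3 N of cup weight, so 6.6 mm.
- **Disagreements:** There is a steady side force of about 3–4 N and a moment of about 0.75 Nm while pressing. The three cameras differ by about 1.5 mm on the cup's axis. Both are small.
- **Other checks:** The first two pendant calls were refused ("invalid input") and nothing moved. The bystanders in the last side crop looked undisturbed; the mug and part of the teaspoon were out of the crop. I saw nothing touched, but did not measure their positions again.

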